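# Clamp a bottle with the turnbuckle of a self-centring bench clamp

### The job

Stand the larger of the two brown bottles upright on the round rubber seat between the open jaws of the bench clamp, and let go of it. Then turn the clamp's turnbuckle by its four bars, feeling for the resistance, until both padded jaws have drawn in and hold the bottle firmly, about 12 N on each pad, without squeezing it hard enough to crack. Leave the small brown bottle where it stands.

Things in the scene. Friction and masses are not known exactly. Their poses are not given: they have to be found in the camera images.
- brown_bottle: Larger of the two brown glass bottles: 42 mm in diameter, 90 mm high, about 0.11 kg, straight sides up to about 45 mm, then a shoulder; black cap 28 mm wide from 72 to 90 mm. Origin: centre of its underside, z up. Loose, starts upright on the worktop right of the clamp.
- small_bottle: The smaller brown bottle with a black cap, 33 mm in diameter, 72 mm high, not part of the job; it must stay within 30 mm of where it stood. The two bottles may have swapped places. Origin: centre of its underside. A rack shelf (0.32 to 0.41 m up) overhangs the worktop behind the bottles, beyond 0.61 m ahead of the robot, 0.02 to 0.27 m to its right: keep the wrist clear of it.
- clamp: Bench clamp, bolted down, yaw up to 0.25 rad: grey base plate 210 (x) x 230 (y) x 12 mm. Origin: centre of its underside on the worktop; x points away from the robot, the jaws travel along y, z up. Turnbuckle along y at x = -72, z = 88 mm (near side); bottle seat at x = +63 mm (far side). Tops of the two aluminium jaws: z = 63 mm beside the seat, 106 mm at the turnbuckle.
- seat (a point): Centre of the round dark rubber seat (47 mm across, level with the base plate's top, 12 mm above the worktop) between the two pads; axes as the clamp's. The bottle's underside belongs here, within 12 mm of the centre when set down, 15 mm at the end. Before turning, at least 11 mm is free on either y side of a centred bottle.
- turnbuckle_center (a point): Middle of the turnbuckle, on its axis (y); axes as the clamp's. Four bars stand out from a 36 mm collar, 90 degrees apart in the plane y = 0: 9 mm thick, each ending in a free-turning black roller parallel to the axis, 18 mm across, 26 mm long, 60 mm from the axis. Bearings at y = 25 to 35 mm either side rise 19 mm above the axis; jaws at y = 35 to 95 mm rise 18 mm above it.
- turnbuckle (a joint): Turnbuckle angle, rad. At 0 the bars point up, down, +x and -x. It grows as the top bar goes away from the robot (+x), drawing both jaws in, each 9 mm per rad. Friction takes 0.39 N m either way, so it stays where left. Starts between -0.8 and -0.2, range -1.3 to 3.5; the pads meet the bottle between 1.1 and 2.4. Push or lead one bar over by its roller, then take the next.
- jaw_left: Jaw at +y, carrying a rubber pad (30 wide, 24 mm high, centre 30 mm above the seat) on a locked screw. Origin: on its inner face at pad height, 60 mm from the middle plane at turnbuckle 0. The screw is set anew each time: pad face 18 to 29 mm in from the origin, known exactly only by touch. Each pad must end pressing with 7 to 17 N; over 22 N at any time cracks the bottle.
- jaw_right: Jaw at -y, mirror image of the left one, its pad screw set independently. Both pads are spring-backed and yield 1 mm per 5 N: once both bear on the bottle, each further rad of turning adds 45 N on each pad, and the turning torque rises 0.018 N m per newton: 0.39 N m free, 0.52 at 7 N, 0.61 at 12 N, 0.70 at 17 N.
Things that resemble listed ones, but are neither listed nor needed, are in the scene too. What is shaped like the brown_bottle but orange is not meant.

How it is judged:
By the outcome, as a careful person would: the job done as asked, in the order asked, and still so for the second after the job is handed in, with the robot touching nothing.
It also fails if it takes over 72 s, if anything falls off the work surface, if the arm or the gripper's body presses on something with over 40 N, if the wrist force passes 120 N, or if a joint passes its speed limit or range.

### The arm

A 7-joint arm with a two-finger parallel gripper is mounted at the origin on a cart in front of the work surface, level with it; the furniture and walls round the work are solid. World frame = base frame: x ahead of the robot, y to its left, z up, the work surface at z = 0. Lengths are in m, angles in rad, forces in N, time in s.
With the tool pointing down it reaches from about 0.4 to 0.875 m from the base axis. Payload 19.3 kg.
Tool frame: the origin (TCP) lies at the very end of the fingers, on their centre line; the grasp point (between the pads) lies 19 mm behind it; z points along the fingers, y is the line along which they close (so a half turn about z gives the same grasp; the last joint's range is limited). The gripper opens to 85 mm and grips with 20 to 120 N. Pads are 22 mm wide; open, the fingers measure 114 mm over their backs; the gripper's body (76 mm by 85 mm) begins 54 mm behind the grasp point. The pads swing forward as they close: fully open they stand 13 mm farther back than shut.
Start: joints at [-1.374, 0.521, -0.036, 1.599, 0.021, 1.021, -0.113], TCP at [0.165, 0.603, 0.231] pointing down, gripper open.
Joint ranges: [-2.91, 2.91], [-0.3, 2.13], [-1.5, 1.42], [0.17, 2.43], [-1.26, 4.41], [0.16, 1.93], [-2.52, 2.52]. Speed limits (rad/s): [1.89, 1.89, 2.39, 2.39, 3.01, 3.01, 3.01].

### API

Orientations are given as [roll, pitch, yaw] about the fixed x, y, z axes, in that order (R = Rz(yaw) Ry(pitch) Rx(roll)).
In Python, from workcell import monitor, optics, job_done gives the robot as it stands.
- The arm moves only by the shell command python3 -m handwheel 'ROWS' [FORCE]. ROWS is JSON, a list of rows, each an object of numbers: "dx", "dy", "dz": the shift along the tool's x, y, z in cm; "wx", "wy", "wz": the turn, a rotation vector about the tool's x, y, z in rad; "claw": the opening in per cent of the stroke, from 0 (shut) to 100 (fully open). A call has 1 to 8 rows; each row shifts and turns the commanded pose from where the row before left it, along the tool's axes as they then stand; what a row does not reach is not made up. A row lasts 1/8 s, in which the tool goes at most 62.5 mm and 10.7 degrees, less where a joint would pass 70% of its speed; a pose out of reach is approached as far as the arm can. A call with a gripper value outside its range is refused whole. The fingers move at their own pace and stop on an object; FORCE is the grip in N (left out, the last holds). Time passes only in rows, so rows that do not move let the fingers close. It gives the time, the measured TCP pose, the force, the opening and the grip force at its end, in the units of the state.
- monitor.observe(): the state, without advancing time (a new reading comes with each control period).
- optics.grab_frame(name): name is "scene" or "top" or "wrist"; returns a dict with "frame" (420x560x3 uint8, blue, green, red), "fovy" (degrees; the focal length in pixels is half the picture's height over the tangent of half this angle, whatever the lens; pixels are square), "cx", "cy" (the principal point, pixels), "R" (3x3) and "t" (3): a world point X has camera coordinates R X + t. Camera axes: x right, y down, z forward; pixel columns grow to the right and rows downward; lengths in m; the calibration is good to about 2 mm. A picture is of the moment at which its call begins. There is no depth.
- job_done(): hands the job in; it is judged then, once.
Trained networks look in the newest picture that a camera, given by its name, has taken for a name from the list of things; names that differ only in an ending like _2 or _b are one class to them, and where a whole thing is asked for, a point or a joint stands for the part that bears it (a point fixed in the world has none). Each returns a list of dicts, best first, with "p" (0 to 1); they miss things now and then, are a little off and sometimes report something else, mostly with a low value. They report only what shows in the picture. A call takes as long as a camera call. They do not tell look-alikes from the thing itself.
- optics.masks_of(name, camera): "region" (420x560 bool, what is visible of it) and "rect" ([left, top, width, height] in pixels, round what is visible of it).
The state is a dict: "clock": time; "qpos": joint angles; "qd": joint speeds; "joint_efforts": joint torques, N m; "position": TCP position; "tool_rot": TCP orientation; "force": force on the tool from outside, world axes, zero at the start; "moment": the same for the moment, N m; "grip_width": finger opening in m; "finger_force": force on a finger pad.
Only numpy, scipy, OpenCV 4.12 (cv2) and the standard library are available. Lean on these libraries where they do the work, as an engineer would, in place of code of your own. Each camera call takes 0.05 s, during which the arm holds its last target. There are 200 camera calls.

## Working session

There is one attempt and no reset: what is moved stays moved. The work goes in short steps, Python scripts to look and compute and a shell command to move; the robot and the scene stay as the last step left them, time stands still between calls to the robot, and variables do not carry over. Pictures are saved under pics/ and viewed, at most 10 in all, crops included, and the job is handed in when it is done.

```bash
ls; mkdir -p pics
cat > h.py <<'E'
import numpy as np, cv2
from workcell import monitor, optics, job_done
def K(f):
    fl=210/np.tan(np.radians(f["fovy"])/2); return fl
def ray(f,u,v):
    d=np.array([(u-f["cx"])/K(f),(v-f["cy"])/K(f),1.]); R=np.array(f["R"]); t=np.array(f["t"])
    return -R.T@t, R.T@d
def onz(f,u,v,z):
    o,d=ray(f,u,v); return o+d*(z-o[2])/d[2]
def proj(f,X):
    c=np.array(f["R"])@np.array(X)+np.array(f["t"]); return K(f)*c[:2]/c[2]+[f["cx"],f["cy"]]
E
python3 - <<'E'
from h import *
fs={}
for c in("scene","top"):
    f=optics.grab_frame(c); fs[c]=f; cv2.imwrite(f"pics/{c}0.png",f["frame"]); 
    print(c,f["fovy"],f["cx"],f["cy"],(-np.array(f["R"]).T@np.array(f["t"])).round(3))
    for n in("brown_bottle","small_bottle","clamp","seat","turnbuckle","jaw_left","jaw_right"):
        try: print(n,[(round(m["p"],2),m["rect"]) for m in optics.masks_of(n,c)][:4])
        except Exception as e: print(n,e)
print(monitor.observe())
E
```

```text
pics
scene 49.128360338440615 272.99174698433666 213.2791827052183 [-0.229 -0.668  0.651]
brown_bottle [(0.96, [267.7, 249.0, 17.5, 40.9]), (0.83, [297.7, 234.6, 21.3, 40.5])]
small_bottle [(0.82, [340.3, 271.2, 16.5, 33.7])]
clamp [(0.72, [204.0, 179.1, 104.0, 69.2])]
seat [(0.93, [203.2, 177.4, 106.5, 71.6])]
turnbuckle [(0.66, [223.0, 180.6, 38.2, 49.6]), (0.19, [216.2, 188.4, 41.7, 35.8])]
jaw_left [(0.88, [215.0, 185.2, 45.6, 40.6])]
jaw_right [(0.87, [255.8, 193.2, 48.3, 39.7])]
top 51.91749388113603 268.5222688039322 204.8092458321599 [0.347 0.021 0.998]
brown_bottle [(0.75, [317.2, 221.2, 22.4, 22.4]), (0.68, [310.2, 262.2, 18.9, 18.2]), (0.5, [161.0, 136.0, 110.3, 111.1]), (0.19, [223.9, 138.9, 36.6, 78.8])]
small_bottle [(0.75, [379.8, 236.5, 14.0, 12.8])]
clamp [(0.97, [160.1, 138.3, 112.2, 109.0])]
seat [(0.78, [157.4, 137.3, 116.0, 110.3])]
turnbuckle [(0.72, [192.1, 189.0, 47.0, 55.3])]
jaw_left [(0.75, [167.6, 150.4, 26.8, 83.6]), (0.51, [157.7, 135.9, 113.8, 110.7])]
jaw_right [(0.83, [226.1, 139.0, 35.4, 80.2])]
{'clock': 0.8, 'qpos': array([-1.37420279,  0.52137527, -0.03629281,  1.59950322,  0.02120021,
        1.02110391, -0.11278413]), 'qd': array([-1.03807251e-03, -2.86738846e-04,  5.89296432e-04, -1.94949673e-03,
       -1.12647508e-03,  8.68184672e-04, -2.23185991e-05]), 'joint_efforts': array([-8.45464619e-04, -9.26776671e+01,  1.97683163e+00, -3.70238006e+01,
        1.77340326e-02,  1.49129097e-03, -9.53557446e-06]), 'position': array([0.16480045, 0.60287197, 0.23130513]), 'tool_rot': array([-3.14158784e+00,  3.74998361e-06,  2.87476600e+00]), 'force': array([0.37187808, 0.73718336, 0.96582322]), 'moment': array([-0.03652013,  0.00116762, -0.01794636]), 'finger_force': 0.0, 'grip_width': 0.08561532897656525}
```

Run:
```python
import cv2,numpy as np
t=cv2.imread("pics/top0.png")[120:300,140:420]; s=cv2.imread("pics/scene0.png")[160:320,190:390]
t=cv2.resize(t,(800,514),interpolation=cv2.INTER_CUBIC); cv2.imwrite("pics/tc.png",t)
cv2.imwrite("pics/sc.png",cv2.resize(s,(750,600),interpolation=cv2.INTER_CUBIC))
```

```text
(no output)
```

View pics/tc.png

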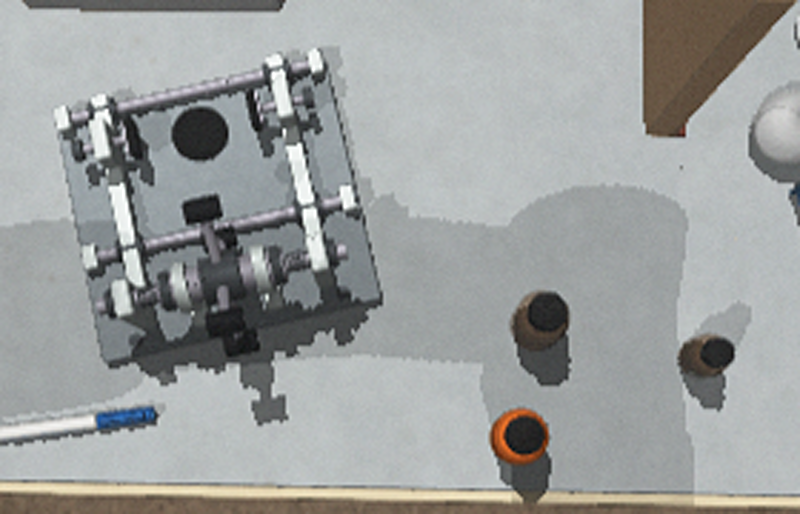

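View pics/sc.png

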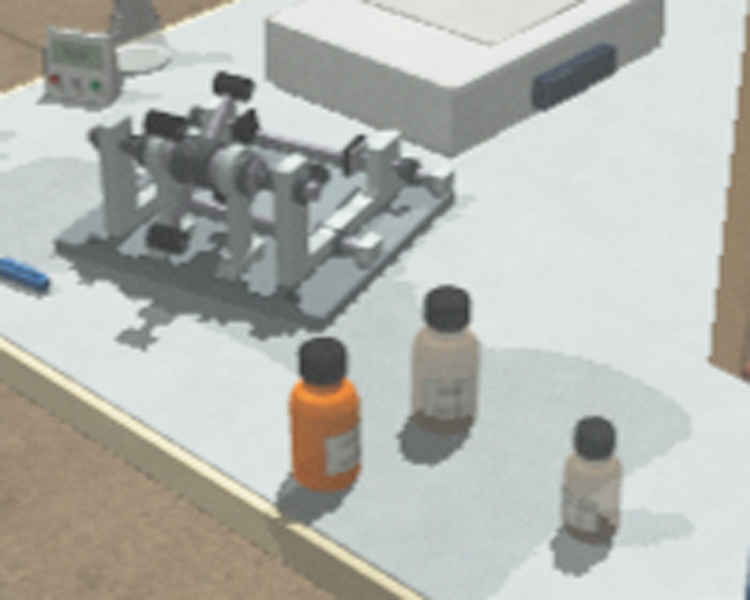

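```bash
cat > fit.py <<'E'
from h import *
from scipy.optimize import least_squares
T=optics.grab_frame("top"); S=optics.grab_frame("scene")
def blob(f,u,v,r,th=60):
    g=f["frame"][...].max(2); m=(g<th).astype(np.uint8); m[:max(0,v-r)]=0;m[v+r:]=0;m[:,:max(0,u-r)]=0;m[:,u+r:]=0
    n,l,s,c=cv2.connectedComponentsWithStats(m); i=1+np.argmax(s[1:,4]); return c[i],s[i]
print("cap",blob(T,332,229,12)); print("seat",blob(T,210,166,13)); print("scap",blob(T,391,243,10))
cap,_=blob(T,332,229,12); seat,_=blob(T,210,166,13); sc,_=blob(T,391,243,10)
print("bottle",onz(T,*cap,.09),"small",onz(T,*sc,.072),"seat",onz(T,*seat,.012))
tc=lambda a,b:(140+a/2.857-.3,120+b/2.857-.3); ss=lambda a,b:(190+a/3.75-.4,160+b/3.75-.4)
# base corners near-left, near-right (top)
obs=[(T,(-.105,.115,.012),tc(107,363)),(T,(-.105,-.115,.012),tc(382,298)),(T,(.063,0,.012),tuple(seat)),
     (S,(-.105,-.115,.006),ss(322,324)),(S,(.105,-.115,.012),ss(452,190))]
def W(p,q):
    x,y,w=p[:3]; c,s=np.cos(w),np.sin(w); return np.array([x+c*q[0]-s*q[1],y+s*q[0]+c*q[1],q[2]])
def rol(th,k): a=th+k*np.pi/2; return (-.072+.06*np.sin(a),0,.088+.06*np.cos(a))
robs=[(T,1,tc(203,208)),(T,0,tc(225,322)),(T,3,tc(242,343)),(S,1,None)]
robs=[(T,1,tc(203,208))]
sset=[ss(233,87),ss(245,125),ss(167,125),ss(167,237)]
tset=[tc(203,208),tc(225,322),tc(242,343)]
def res(p):
    r=[]
    for f,q,uv in obs: r+=list(proj(f,W(p,q))-uv)
    for f,st in((S,sset),(T,tset)):
        P=np.array([proj(f,W(p,rol(p[3],k))) for k in range(4)])
        for uv in st:
            d=P-uv; r+=list(d[np.argmin((d**2).sum(1))])
    return r
best=min((least_squares(res,[.55,.1,.2,t]) for t in(-.8,-.65,-.5,-.35,-.2)),key=lambda s:s.cost)
p=best.x; print("pose",p,best.cost); print(np.round(best.fun,1))
print("seat",W(p,(.063,0,.012)),"tb",W(p,(-.072,0,.088)))
for k in range(4): print(k,W(p,rol(p[3],k)).round(3), proj(S,W(p,rol(p[3],k))).round(1), proj(T,W(p,rol(p[3],k))).round(1))
for f in (S,T):
  for st in ([sset] if f is S else [tset]): print(np.round(st,1))
E
python3 fit.py
```

```text
cap (array([331.54658385, 229.71428571]), array([325, 223,  14,  18, 161], dtype=int32))
seat (array([209.60215054, 166.47670251]), array([200, 158,  20,  18, 279], dtype=int32))
scap (array([390.56701031, 243.28865979]), array([385, 238,  12,  11,  97], dtype=int32))
bottle [ 0.45065555 -0.10075412  0.09      ] small [ 0.42566344 -0.22901158  0.072     ] seat [0.60462487 0.17500773 0.012     ]
pose [ 0.54198345  0.15753374  0.25033827 -0.60902539] 56.209355691112364
[-0.7  1.2  1.   0.8  0.8  0.7  0.2  0.3  1.4 -1.2  0.8  0.8 -2.4 -9.3
  0.5 -1.9 -0.7 -0.4  0.6  0.2  0.5 -1.5  0.7  1.9]
seat [0.60301965 0.17314083 0.012     ] tb [0.47222778 0.13969705 0.088     ]
0 [0.439 0.131 0.137] [234.7 191.1] [218.9 230.9]
1 [0.52  0.152 0.122] [252.5 183.6] [211.3 192.7]
2 [0.505 0.148 0.039] [251.  213.4] [217.9 206.2]
3 [0.425 0.128 0.054] [233.4 222.4] [225.1 241.7]
[[251.7 182.8]
 [254.9 192.9]
 [234.1 192.9]
 [234.1 222.8]]
[[210.8 192.5]
 [218.5 232.4]
 [224.4 239.8]]
```

```bash
sed -i 's/ss(233,87),ss(245,125),/ss(233,87),/' fit.py; python3 fit.py | tail -14
cat > go.py <<'E'
import sys
from h import *
from scipy.spatial.transform import Rotation as Ro
s=monitor.observe(); R=Ro.from_euler("xyz",s["tool_rot"])
P=np.array(s["position"])
print("t",s["clock"],"P",P.round(4),"rot",s["tool_rot"].round(3),"F",s["force"].round(2),"w",round(s["grip_width"],4),"q",s["qpos"].round(2))
if len(sys.argv)>3:
    X=np.array([float(a) for a in sys.argv[1:4]]); print("cm",(R.inv().apply(X-P)*100).round(2))
if len(sys.argv)>4:
    print("rotvec",(R.inv()*Ro.from_euler("xyz",[np.pi,0,float(sys.argv[4])])).as_rotvec().round(3))
E
python3 -m handwheel '[{"wz":-0.172},{"wz":-0.172},{"wz":-0.172},{}]'; python3 go.py .42 .25 .231 3.39
```

```text
pose [ 0.54327996  0.15898936  0.25140801 -0.69041901] 3.5745642923949466
[-1.2  0.6  0.4  0.2  0.2  0.1  0.2 -0.1  1.3 -1.5  0.1 -0.4 -0.2 -0.5
  0.1 -0.  -0.1  0.5  0.4 -0.1  0.   0.1]
seat [0.60429943 0.17466174 0.012     ] tb [0.47354341 0.14107807 0.088     ]
0 [0.437 0.132 0.134] [233.9 192.4] [218.9 232.3]
1 [0.518 0.153 0.126] [251.9 182.4] [210.7 193. ]
2 [0.511 0.151 0.042] [251.7 211.5] [216.8 203.8]
3 [0.429 0.13  0.05 ] [234.2 222.8] [224.4 239.9]
[[251.7 182.8]
 [234.1 192.9]
 [234.1 222.8]]
[[210.8 192.5]
 [218.5 232.4]
 [224.4 239.8]]
t 1.0 P [0.1648 0.6029 0.2313] rot [-3.142  0.     2.875] F [-0.54  0.22  0.04] w 0.0856 q [-1.37  0.52 -0.04  1.6   0.02  1.02 -0.11]
cm [-3.392e+01 -2.731e+01  3.000e-02]
rotvec [-0.    -0.    -0.515]schema error: expected keys dx, dy, dz, wx, wy, wz, claw
```

```bash
python3 -m handwheel '[{"wz":-0.172},{"wz":-0.172},{"wz":-0.172},{"wz":0}]'; python3 go.py .42 .25 .231 3.39
```

```text
t 1.0 P [0.1648 0.6029 0.2313] rot [-3.142  0.     2.875] F [-0.54  0.22  0.04] w 0.0856 q [-1.37  0.52 -0.04  1.6   0.02  1.02 -0.11]
cm [-3.392e+01 -2.731e+01  3.000e-02]
rotvec [-0.    -0.    -0.515]schema error: expected keys dx, dy, dz, wx, wy, wz, claw
```

```bash
python3 -m handwheel '[{"dx":0,"dy":0,"dz":0,"wx":0,"wy":0,"wz":-0.172,"claw":100},{"dx":0,"dy":0,"dz":0,"wx":0,"wy":0,"wz":-0.172,"claw":100},{"dx":0,"dy":0,"dz":0,"wx":0,"wy":0,"wz":-0.172,"claw":100}]'; python3 go.py .42 .25 .231 3.39
```

```text
clock: 1.38
position: [0.1648, 0.6029, 0.2313]
tool_rot: [3.142, 0.0, -2.887]
force: [0.6, -0.5, 0.2]
grip_width: 0.0853
finger_force: 0.0
t 1.375 P [0.1648 0.6029 0.2313] rot [ 3.142  0.    -2.887] F [ 0.56 -0.47  0.2 ] w 0.0853 q [-1.29  0.52 -0.16  1.59  0.09  1.03  0.35]
cm [-1.580e+01 -4.058e+01  3.000e-02]
rotvec [0.    0.    0.006]
```

```bash
python3 -m handwheel '[{"dx":-2,"dy":-5,"dz":0,"wx":0,"wy":0,"wz":0,"claw":100},{"dx":-2,"dy":-5,"dz":0,"wx":0,"wy":0,"wz":0,"claw":100},{"dx":-2,"dy":-5,"dz":0,"wx":0,"wy":0,"wz":0,"claw":100},{"dx":-2,"dy":-5,"dz":0,"wx":0,"wy":0,"wz":0,"claw":100},{"dx":-2,"dy":-5,"dz":0,"wx":0,"wy":0,"wz":0,"claw":100},{"dx":-2,"dy":-5,"dz":0,"wx":0,"wy":0,"wz":0,"claw":100},{"dx":-2,"dy":-5,"dz":0,"wx":0,"wy":0,"wz":0,"claw":100},{"dx":-2,"dy":-5,"dz":0,"wx":0,"wy":0,"wz":0,"claw":100}]'; python3 go.py .43 -.10 .20 3.39
```

```text
clock: 2.38
position: [0.4194, 0.2532, 0.2316]
tool_rot: [3.141, 0.001, -2.892]
force: [0.7, 1.2, -0.5]
grip_width: 0.0854
finger_force: 0.0
t 2.375 P [0.4194 0.2532 0.2316] rot [ 3.141e+00  1.000e-03 -2.892e+00] F [ 0.72  1.18 -0.47] w 0.0854 q [-0.62  0.31 -0.06  1.95  0.02  0.89  1.13]
cm [  7.69 -34.49   3.14]
rotvec [0.    0.001 0.001]
```

```bash
python3 -m handwheel '[{"dx":0.8,"dy":-5,"dz":0.3,"wx":0,"wy":0,"wz":0,"claw":100},{"dx":0.8,"dy":-5,"dz":0.4,"wx":0,"wy":0,"wz":0,"claw":100},{"dx":0.8,"dy":-5,"dz":0.4,"wx":0,"wy":0,"wz":0,"claw":100},{"dx":0.8,"dy":-5,"dz":0.4,"wx":0,"wy":0,"wz":0,"claw":100},{"dx":0.8,"dy":-5,"dz":0.4,"wx":0,"wy":0,"wz":0,"claw":100},{"dx":0.8,"dy":-5,"dz":0.4,"wx":0,"wy":0,"wz":0,"claw":100},{"dx":0.8,"dy":-5,"dz":0.4,"wx":0,"wy":0,"wz":0,"claw":100},{"dx":0,"dy":0,"dz":0,"wx":0,"wy":0,"wz":0,"claw":100}]'; python3 go.py .451 -.101 .20 3.39
python3 - <<'E'
from h import *
f=optics.grab_frame("wrist"); print(f["fovy"],(-np.array(f["R"]).T@np.array(f["t"])).round(3), proj(f,(.4507,-.1008,.09)),proj(f,(.4507,-.1008,0)))
for m in optics.masks_of("brown_bottle","wrist"): print(m["p"],m["rect"])
c=proj(f,(.4507,-.1008,.09)); cv2.circle(f["frame"],(int(c[0]),int(c[1])),3,(0,0,255),-1)
cv2.imwrite("pics/w1.png",f["frame"])
E
```

```text
clock: 3.38
position: [0.4503, -0.1018, 0.2042]
tool_rot: [-3.141, -0.0, -2.898]
force: [0.6, 0.9, 0.2]
grip_width: 0.0853
finger_force: 0.0
t 3.375 P [ 0.4503 -0.1018  0.2042] rot [-3.141 -0.    -2.898] F [0.62 0.89 0.22] w 0.0853 q [-0.    0.3   0.11  2.05 -0.05  0.79  1.96]
cm [-0.09  0.06  0.42]
rotvec [-0.001 -0.    -0.005]
69.1696323440903 [ 0.375 -0.12   0.348] [285.03582929 208.06030671] [284.97072215 185.72115654]
0.77 [299.0, 84.4, 51.8, 51.7]
0.66 [264.6, 169.8, 39.8, 52.6]
```

View pics/w1.png

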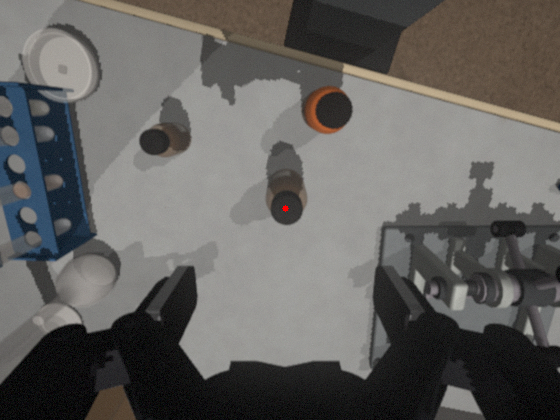

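The wrist picture shows the large brown bottle at (286,200), directly under the red mark at its cap. The orange one is at (327,110) and the small brown one is at (164,141). The large brown one is clearly bigger and brown, so it fits. I'll grip it by the cap.

```bash
python3 -m handwheel '[{"dx":-0.1,"dy":0.1,"dz":4,"wx":0,"wy":0,"wz":0,"claw":100},{"dx":0,"dy":0,"dz":4,"wx":0,"wy":0,"wz":0,"claw":100},{"dx":0,"dy":0,"dz":3,"wx":0,"wy":0,"wz":0,"claw":100},{"dx":0,"dy":0,"dz":2.3,"wx":0,"wy":0,"wz":0,"claw":60},{"dx":0,"dy":0,"dz":0,"wx":0,"wy":0,"wz":0,"claw":20},{"dx":0,"dy":0,"dz":0,"wx":0,"wy":0,"wz":0,"claw":0},{"dx":0,"dy":0,"dz":0,"wx":0,"wy":0,"wz":0,"claw":0},{"dx":0,"dy":0,"dz":0,"wx":0,"wy":0,"wz":0,"claw":0}]' 35; python3 go.py
```

```text
clock: 4.47
position: [0.4519, -0.0971, 0.0722]
tool_rot: [-3.141, 0.002, -2.892]
force: [-0.4, -0.2, 8.6]
grip_width: 0.027
finger_force: 34.9
t 4.475 P [ 0.4519 -0.0971  0.0722] rot [-3.141e+00  2.000e-03 -2.892e+00] F [-0.44 -0.17  8.61] w 0.027 q [ 0.03  0.54  0.07  2.15 -0.08  0.46  1.99]
```

```bash
python3 -m handwheel '[{"dx":0,"dy":0,"dz":-2,"wx":0,"wy":0,"wz":0,"claw":0},{"dx":0,"dy":0,"dz":-4,"wx":0,"wy":0,"wz":0,"claw":0},{"dx":0,"dy":0,"dz":-4,"wx":0,"wy":0,"wz":0,"claw":0},{"dx":0,"dy":0,"dz":-4,"wx":0,"wy":0,"wz":0,"claw":0},{"dx":0,"dy":0,"dz":-4,"wx":0,"wy":0,"wz":0,"claw":0},{"dx":0,"dy":0,"dz":0,"wx":0,"wy":0,"wz":0,"claw":0}]'; python3 go.py .6045 .1748 .25 3.393
```

```text
clock: 5.22
position: [0.4524, -0.0972, 0.2542]
tool_rot: [-3.14, 0.005, -2.892]
force: [0.0, -0.7, -1.5]
grip_width: 0.0271
finger_force: 35.1
t 5.225 P [ 0.4524 -0.0972  0.2542] rot [-3.14   0.005 -2.892] F [ 0.05 -0.71 -1.51] w 0.0271 q [-0.02  0.23  0.13  1.99 -0.04  0.91  1.94]
cm [-21.45  22.61   0.49]
rotvec [-0.002  0.005 -0.002]
```

```bash
python3 -m handwheel '[{"dx":-2,"dy":2.2,"dz":0,"wx":0,"wy":0,"wz":0,"claw":0},{"dx":-3.2,"dy":3.4,"dz":0,"wx":0,"wy":0,"wz":0,"claw":0},{"dx":-3.2,"dy":3.4,"dz":0,"wx":0,"wy":0,"wz":0,"claw":0},{"dx":-3.2,"dy":3.4,"dz":0,"wx":0,"wy":0,"wz":0,"claw":0},{"dx":-3.2,"dy":3.4,"dz":0,"wx":0,"wy":0,"wz":0,"claw":0},{"dx":-3.2,"dy":3.4,"dz":0,"wx":0,"wy":0,"wz":0,"claw":0},{"dx":-3.4,"dy":3.4,"dz":0,"wx":0,"wy":0,"wz":0,"claw":0},{"dx":0,"dy":0,"dz":0,"wx":0,"wy":0,"wz":0,"claw":0}]'; python3 go.py .6045 .1748 .25 3.393
python3 - <<'E'
from h import *
f=optics.grab_frame("wrist"); 
c=proj(f,(.6045,.1748,.012)); print(c); cv2.circle(f["frame"],(int(c[0]),int(c[1])),2,(0,0,255),-1)
cv2.imwrite("pics/w2.png",f["frame"])
E
```

```text
clock: 6.22
position: [0.6029, 0.1783, 0.2497]
tool_rot: [3.14, -0.001, -2.888]
force: [0.2, -0.8, -2.0]
grip_width: 0.0271
finger_force: 35.1
t 6.225 P [0.6029 0.1783 0.2497] rot [ 3.140e+00 -1.000e-03 -2.888e+00] F [ 0.19 -0.76 -1.98] w 0.0271 q [-0.4   0.51  0.03  1.57 -0.02  1.06  1.46]
cm [-0.06 -0.38 -0.03]
rotvec [ 0.001 -0.001  0.002]
[280.89481921 180.11163405]
```

View pics/w2.png

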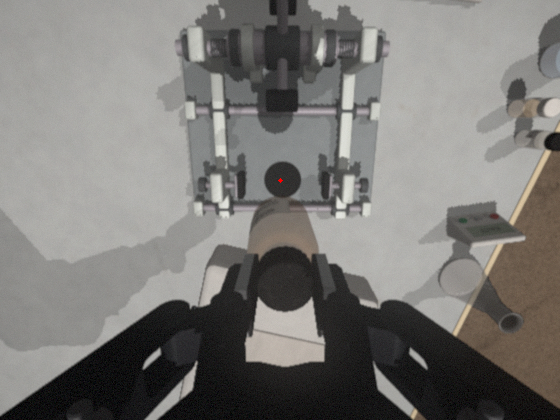

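```bash
python3 -m handwheel '[{"dx":-0.1,"dy":-0.35,"dz":2,"wx":0,"wy":0,"wz":0,"claw":0},{"dx":0,"dy":0,"dz":3.5,"wx":0,"wy":0,"wz":0,"claw":0},{"dx":0,"dy":0,"dz":3.5,"wx":0,"wy":0,"wz":0,"claw":0},{"dx":0,"dy":0,"dz":3.5,"wx":0,"wy":0,"wz":0,"claw":0},{"dx":0,"dy":0,"dz":3,"wx":0,"wy":0,"wz":0,"claw":0},{"dx":0,"dy":0,"dz":0.5,"wx":0,"wy":0,"wz":0,"claw":0},{"dx":0,"dy":0,"dz":0,"wx":0,"wy":0,"wz":0,"claw":0}]'; python3 go.py .604 .1748 .084 3.393
```

```text
clock: 7.15
position: [0.6049, 0.171, 0.0919]
tool_rot: [-3.141, 0.0, -2.893]
force: [0.2, -1.0, -0.6]
grip_width: 0.0271
finger_force: 35.1
t 7.15 P [0.6049 0.171  0.0919] rot [-3.141  0.    -2.893] F [ 0.18 -0.97 -0.57] w 0.0271 q [-0.38  0.69  0.02  1.7  -0.02  0.75  1.47]
cm [-0.01  0.39  0.79]
rotvec [-0.     0.    -0.003]
```

```bash
python3 -m handwheel '[{"dx":0,"dy":0.3,"dz":0.3,"wx":0,"wy":0,"wz":0,"claw":0},{"dx":0,"dy":0,"dz":0.2,"wx":0,"wy":0,"wz":0,"claw":0},{"dx":0,"dy":0,"dz":0.0,"wx":0,"wy":0,"wz":0,"claw":0}]'; python3 go.py .604 .1748 .084 3.393
```

```text
clock: 7.52
position: [0.6041, 0.1745, 0.0865]
tool_rot: [-3.142, 0.0, -2.892]
force: [0.2, 0.3, -2.0]
grip_width: 0.0279
finger_force: 35.1
t 7.525 P [0.6041 0.1745 0.0865] rot [-3.142  0.    -2.892] F [ 0.25  0.33 -2.02] w 0.0279 q [-0.39  0.7   0.02  1.7  -0.02  0.74  1.46]
cm [-0.    0.03  0.25]
rotvec [-0.     0.    -0.002]
```

```bash
python3 -m handwheel '[{"dx":0,"dy":0,"dz":0.1,"wx":0,"wy":0,"wz":0,"claw":0},{"dx":0,"dy":0,"dz":0.1,"wx":0,"wy":0,"wz":0,"claw":0},{"dx":0,"dy":0,"dz":0.0,"wx":0,"wy":0,"wz":0,"claw":0}]'; python3 -m handwheel '[{"dx":0,"dy":0,"dz":0.1,"wx":0,"wy":0,"wz":0,"claw":0},{"dx":0,"dy":0,"dz":0.0,"wx":0,"wy":0,"wz":0,"claw":0}]'; python3 go.py .604 .1748 .084 3.393
```

```text
clock: 7.9
position: [0.6042, 0.1744, 0.0844]
tool_rot: [-3.142, 0.0, -2.892]
force: [0.1, -0.4, 2.0]
grip_width: 0.0271
finger_force: 35.4
clock: 8.15
position: [0.6048, 0.1745, 0.0843]
tool_rot: [-3.142, 0.002, -2.893]
force: [-1.7, -0.7, 12.3]
grip_width: 0.027
finger_force: 36.5
t 8.15 P [0.6048 0.1745 0.0843] rot [-3.142e+00  2.000e-03 -2.893e+00] F [-1.72 -0.7  12.26] w 0.027 q [-0.39  0.71  0.02  1.7  -0.02  0.73  1.46]
cm [0.07 0.05 0.03]
rotvec [-0.     0.002 -0.003]
```

Seated (contact at z≈0.0843). I'll back off slightly, release, and lift.

```bash
python3 -m handwheel '[{"dx":0,"dy":0,"dz":-0.1,"wx":0,"wy":0,"wz":0,"claw":0},{"dx":0,"dy":0,"dz":0,"wx":0,"wy":0,"wz":0,"claw":45},{"dx":0,"dy":0,"dz":0,"wx":0,"wy":0,"wz":0,"claw":70},{"dx":0,"dy":0,"dz":0,"wx":0,"wy":0,"wz":0,"claw":70},{"dx":0,"dy":0,"dz":-1,"wx":0,"wy":0,"wz":0,"claw":70},{"dx":0,"dy":0,"dz":-3,"wx":0,"wy":0,"wz":0,"claw":70},{"dx":0,"dy":0,"dz":-4,"wx":0,"wy":0,"wz":0,"claw":70},{"dx":0,"dy":0,"dz":-4,"wx":0,"wy":0,"wz":0,"claw":70}]'; python3 -m handwheel '[{"dx":0,"dy":0,"dz":-1,"wx":0,"wy":0,"wz":0,"claw":0},{"dx":4.5,"dy":0,"dz":0,"wx":0,"wy":0,"wz":0,"claw":0},{"dx":5,"dy":0,"dz":0,"wx":0,"wy":0,"wz":0,"claw":0},{"dx":5,"dy":0,"dz":0,"wx":0,"wy":0,"wz":0,"claw":0},{"dx":5,"dy":0,"dz":0,"wx":0,"wy":0,"wz":0,"claw":0},{"dx":0,"dy":0,"dz":0,"wx":0,"wy":0,"wz":0,"claw":0}]'
cat > chk.py <<'E'
import sys
from h import *
for c in ("scene","top"):
    f=optics.grab_frame(c)
    if c=="scene": I=cv2.resize(f["frame"][160:260,190:320],(400,308),interpolation=cv2.INTER_CUBIC)
    else: J=cv2.resize(f["frame"][125:257,150:321],(399,308),interpolation=cv2.INTER_CUBIC)
    print(c,proj(f,(.6045,.1748,.102)).round(1))
    for m in optics.masks_of("brown_bottle",c)[:4]: print(c,round(m["p"],2),m["rect"])
cv2.imwrite(sys.argv[1],np.hstack([I,J]))
E
python3 chk.py pics/c3.png; python3 go.py
```

```text
clock: 9.15
position: [0.6039, 0.1744, 0.2062]
tool_rot: [3.142, 0.0, -2.892]
force: [1.0, 0.2, 0.1]
grip_width: 0.0598
finger_force: 0.0
clock: 9.9
position: [0.4124, 0.1255, 0.2146]
tool_rot: [-3.141, -0.001, -2.892]
force: [-0.2, -0.3, -0.2]
grip_width: 0.0
finger_force: 0.0
scene [268.9 178.2]
scene 0.97 [266.8, 252.1, 20.1, 40.6]
scene 0.56 [262.7, 175.9, 16.0, 29.8]
top [203.6 155.8]
top 0.64 [308.1, 262.4, 22.1, 19.1]
top 0.27 [156.3, 138.0, 116.5, 92.4]
t 10.1 P [0.4158 0.1267 0.2144] rot [ 3.142e+00  1.000e-03 -2.892e+00] F [0.73 0.67 0.08] w 0.0001 q [-0.45  0.24  0.02  2.1  -0.01  0.8   1.39]
```

View pics/c3.png

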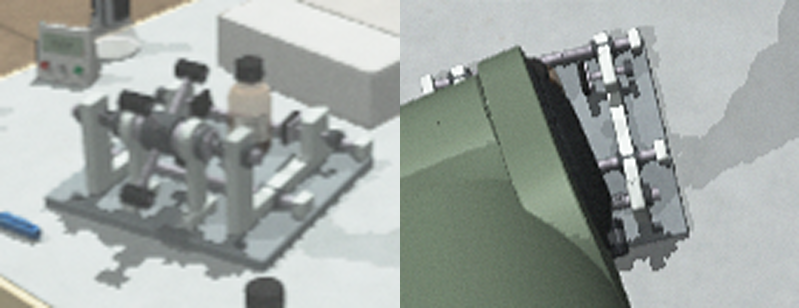

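```bash
cat > tb.py <<'E'
import sys
from h import *
yaw=.2514; C=np.array([.4735,.1411,.088]); u=np.array([np.cos(yaw),np.sin(yaw),0]); v=np.array([-np.sin(yaw),np.cos(yaw),0])
d=float(sys.argv[1]) if len(sys.argv)>1 else .020
s=monitor.observe(); P=s["position"]-C; F=-s["force"]
x,y=P@u,P@v; xr=x+d; a=np.arcsin(np.clip(xr/.06,-1,1)); zr=.06*np.cos(a)
print(f"t {s['clock']:.2f} x {x*1e3:.1f} y {y*1e3:.1f} z {P[2]*1e3:.1f} | a {a:.3f} rollz {zr*1e3:.1f} | fx {F@u:.2f} fy {F@v:.2f} fz {F[2]:.2f} torque {zr*(F@u)-xr*F[2]:.3f}  moment {s['moment'].round(2)} rot {s['tool_rot'].round(3)}")
E
python3 -m handwheel '[{"dx":1,"dy":0,"dz":0,"wx":0,"wy":0,"wz":0,"claw":0},{"dx":0,"dy":0,"dz":4,"wx":0,"wy":0,"wz":0,"claw":0},{"dx":0,"dy":0,"dz":3.4,"wx":0,"wy":0,"wz":0,"claw":0},{"dx":0,"dy":0,"dz":1,"wx":0,"wy":0,"wz":0,"claw":0},{"dx":0,"dy":0,"dz":0,"wx":0,"wy":0,"wz":0,"claw":0}]'; python3 tb.py
python3 - <<'E'
from h import *
f=optics.grab_frame("scene")
print("initial centre x 308.3 vs",proj(f,(.4507,-.1,.045)),"now 270.7,190.8 vs",proj(f,(.6045,.1748,.07)))
E
```

```text
clock: 10.72
position: [0.4052, 0.1238, 0.1303]
tool_rot: [-3.141, -0.001, -2.893]
force: [0.5, 0.4, 0.9]
grip_width: -0.0001
finger_force: 0.0
t 10.72 x -70.5 y 0.2 z 42.3 | a -1.000 rollz 32.4 | fx -0.59 fy -0.31 fz -0.88 torque -0.064  moment [-0.02 -0.    0.02] rot [-3.141e+00 -1.000e-03 -2.893e+00]
initial centre x 308.3 vs [307.29359336 254.60860418] now 270.7,190.8 vs [269.18254112 188.301737  ]
```

```bash
python3 -m handwheel '[{"dx":-0.8,"dy":0,"dz":0,"wx":0,"wy":0,"wz":0,"claw":0},{"dx":0,"dy":0,"dz":0,"wx":0,"wy":0,"wz":0,"claw":0}]' >/dev/null; python3 tb.py;python3 -m handwheel '[{"dx":-0.4,"dy":0,"dz":0,"wx":0,"wy":0,"wz":0,"claw":0},{"dx":0,"dy":0,"dz":0,"wx":0,"wy":0,"wz":0,"claw":0}]' >/dev/null; python3 tb.py;python3 -m handwheel '[{"dx":-0.4,"dy":0,"dz":0,"wx":0,"wy":0,"wz":0,"claw":0},{"dx":0,"dy":0,"dz":0,"wx":0,"wy":0,"wz":0,"claw":0}]' >/dev/null; python3 tb.py; python3 -m handwheel '[{"dx":-0.4,"dy":0,"dz":0,"wx":0,"wy":0,"wz":0,"claw":0},{"dx":-0.4,"dy":0,"dz":-0.1,"wx":0,"wy":0,"wz":0,"claw":0}]' >/dev/null; python3 tb.py
```

```text
t 11.03 x -61.2 y 0.4 z 43.0 | a -0.757 rollz 43.6 | fx -0.14 fy -0.85 fz 0.13 torque -0.000  moment [-0.01  0.02  0.01] rot [ 3.141e+00  2.000e-03 -2.893e+00]
t 11.28 x -58.2 y 0.2 z 42.4 | a -0.690 rollz 46.3 | fx -0.75 fy 1.23 fz 0.18 torque -0.028  moment [ 0.    0.01 -0.  ] rot [-3.142 -0.    -2.892]
t 11.53 x -55.3 y 0.2 z 42.0 | a -0.629 rollz 48.5 | fx 5.77 fy -1.35 fz 0.90 torque 0.312  moment [-0.15  1.23  0.04] rot [-3.141e+00 -2.000e-03 -2.892e+00]
t 11.78 x -47.7 y 0.2 z 42.9 | a -0.480 rollz 53.2 | fx 7.90 fy -1.28 fz -0.36 torque 0.410  moment [-0.28  1.67  0.03] rot [-3.141e+00 -3.000e-03 -2.892e+00]
```

```bash
cat >> tb.py <<'E'
M=s["moment"]@v; L0=.240
Fm=M/(L0-(zr-P[2])); print(f"   M {M:.3f} Fm {Fm:.2f} torque_m {Fm*zr:.3f}")
E
python3 -m handwheel '[{"dx":-0.5,"dy":0,"dz":-0.1,"wx":0,"wy":0,"wz":0,"claw":0},{"dx":-0.5,"dy":0,"dz":-0.1,"wx":0,"wy":0,"wz":0,"claw":0},{"dx":-0.5,"dy":0,"dz":-0.1,"wx":0,"wy":0,"wz":0,"claw":0}]' >/dev/null; python3 tb.py;python3 -m handwheel '[{"dx":-0.5,"dy":0,"dz":-0.1,"wx":0,"wy":0,"wz":0,"claw":0},{"dx":-0.5,"dy":0,"dz":-0.1,"wx":0,"wy":0,"wz":0,"claw":0},{"dx":-0.5,"dy":0,"dz":-0.1,"wx":0,"wy":0,"wz":0,"claw":0}]' >/dev/null; python3 tb.py
python3 -m handwheel '[{"dx":-0.5,"dy":0,"dz":-0.1,"wx":0,"wy":0,"wz":0,"claw":0},{"dx":-0.5,"dy":0,"dz":-0.1,"wx":0,"wy":0,"wz":0,"claw":0},{"dx":0,"dy":0,"dz":0,"wx":0,"wy":0,"wz":0,"claw":0}]' >/dev/null; python3 tb.py
```

```text
t 12.15 x -32.4 y 0.2 z 46.0 | a -0.208 rollz 58.7 | fx 7.21 fy 0.12 fz -0.67 torque 0.415  moment [-0.26  1.45 -0.01] rot [-3.141e+00 -3.000e-03 -2.892e+00]
   M 1.468 Fm 6.46 torque_m 0.379
t 12.53 x -17.4 y 0.1 z 48.9 | a 0.044 rollz 59.9 | fx 6.38 fy -0.44 fz -0.45 torque 0.384  moment [-0.26  1.37  0.02] rot [-3.141e+00 -3.000e-03 -2.892e+00]
   M 1.394 Fm 6.09 torque_m 0.365
t 12.90 x -6.7 y 0.1 z 51.0 | a 0.223 rollz 58.5 | fx 3.67 fy 0.23 fz 0.90 torque 0.203  moment [-0.14  0.82 -0.02] rot [-3.141e+00 -1.000e-03 -2.892e+00]
   M 0.829 Fm 3.56 torque_m 0.209
```

```bash
python3 -m handwheel '[{"dx":-0.5,"dy":0,"dz":0,"wx":0,"wy":0,"wz":0,"claw":0},{"dx":-0.5,"dy":0,"dz":0.1,"wx":0,"wy":0,"wz":0,"claw":0}]' >/dev/null; python3 tb.py;python3 -m handwheel '[{"dx":-0.5,"dy":0,"dz":0.2,"wx":0,"wy":0,"wz":0,"claw":0},{"dx":-0.5,"dy":0,"dz":0.3,"wx":0,"wy":0,"wz":0,"claw":0}]' >/dev/null; python3 tb.py
python3 -m handwheel '[{"dx":-0.4,"dy":0,"dz":0.3,"wx":0,"wy":0,"wz":0,"claw":0}]' >/dev/null; python3 tb.py
```

```text
t 13.15 x 2.8 y 0.0 z 50.0 | a 0.390 rollz 55.5 | fx 6.27 fy -0.03 fz -0.85 torque 0.368  moment [-0.35  1.56  0.02] rot [-3.141e+00 -2.000e-03 -2.892e+00]
   M 1.597 Fm 6.81 torque_m 0.378
t 13.40 x 12.8 y 0.0 z 45.0 | a 0.578 rollz 50.2 | fx 7.21 fy -0.03 fz -0.30 torque 0.372  moment [-0.43  1.58  0.01] rot [-3.141e+00 -2.000e-03 -2.892e+00]
   M 1.640 Fm 6.99 torque_m 0.351
t 13.53 x 16.7 y -0.0 z 41.9 | a 0.659 rollz 47.4 | fx 8.36 fy -0.06 fz -1.68 torque 0.458  moment [-0.39  1.68 -0.03] rot [-3.141e+00 -2.000e-03 -2.892e+00]
   M 1.725 Fm 7.36 torque_m 0.349
```

```bash
sed -i 's/L0=.240/L0=.225/' tb.py; python3 -m handwheel '[{"dx":0.8,"dy":0,"dz":-0.3,"wx":0,"wy":0,"wz":0,"claw":0},{"dx":1,"dy":0,"dz":-2.2,"wx":0,"wy":0,"wz":0,"claw":0},{"dx":3.5,"dy":0,"dz":0,"wx":0,"wy":0,"wz":0,"claw":0},{"dx":4.0,"dy":0,"dz":0,"wx":0,"wy":0,"wz":0,"claw":0},{"dx":0,"dy":0,"dz":0,"wx":0,"wy":0,"wz":0,"claw":0}]' >/dev/null; python3 tb.py; python3 chk.py pics/c4.png >/dev/null
```

```text
t 14.15 x -77.5 y 0.2 z 67.9 | a -1.279 rollz 17.3 | fx -0.99 fy -0.37 fz -0.41 torque -0.040  moment [ 0.   -0.04 -0.01] rot [ 3.142  0.    -2.892]
   M -0.044 Fm -0.16 torque_m -0.003
```

View pics/c4.png

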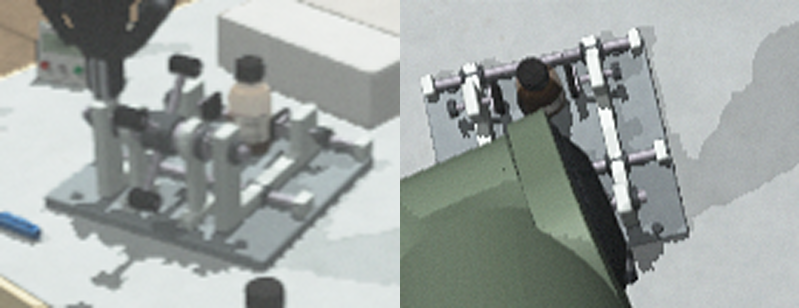

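The bottle stands at (250,90) left and (540,85) right, between pads that have drawn in, and the next bar lies at (130,118). Now for the second push.

```bash
python3 -m handwheel '[{"dx":0,"dy":0,"dz":1.7,"wx":0,"wy":0,"wz":0,"claw":0},{"dx":0,"dy":0,"dz":1.6,"wx":0,"wy":0,"wz":0,"claw":0},{"dx":-0.4,"dy":0,"dz":0,"wx":0,"wy":0,"wz":0,"claw":0},{"dx":-0.4,"dy":0,"dz":0,"wx":0,"wy":0,"wz":0,"claw":0}]' >/dev/null; python3 tb.py; python3 -m handwheel '[{"dx":-0.3,"dy":0,"dz":0,"wx":0,"wy":0,"wz":0,"claw":0},{"dx":-0.3,"dy":0,"dz":0,"wx":0,"wy":0,"wz":0,"claw":0}]' >/dev/null; python3 tb.py; python3 -m handwheel '[{"dx":-0.3,"dy":0,"dz":-0.2,"wx":0,"wy":0,"wz":0,"claw":0},{"dx":-0.3,"dy":0,"dz":-0.2,"wx":0,"wy":0,"wz":0,"claw":0}]' >/dev/null; python3 tb.py
```

```text
t 14.85 x -66.6 y 0.3 z 34.7 | a -0.890 rollz 37.8 | fx 8.31 fy -0.34 fz -1.21 torque 0.258  moment [-0.49  2.03  0.01] rot [-3.142  0.    -2.893]
   M 2.085 Fm 9.40 torque_m 0.355
t 15.10 x -63.1 y 0.2 z 34.3 | a -0.802 rollz 41.7 | fx 10.85 fy -0.50 fz -0.46 torque 0.433  moment [-0.34  2.28  0.05] rot [-3.141 -0.004 -2.892]
   M 2.293 Fm 10.54 torque_m 0.440
t 15.35 x -56.4 y 0.2 z 38.5 | a -0.653 rollz 47.7 | fx 8.46 fy -0.65 fz 0.24 torque 0.412  moment [-0.26  1.89  0.04] rot [-3.141e+00 -3.000e-03 -2.892e+00]
   M 1.898 Fm 8.80 torque_m 0.419
```

```bash
for i in 1; do :; done; python3 -m handwheel '[{"dx":-0.3,"dy":0,"dz":-0.2,"wx":0,"wy":0,"wz":0,"claw":0},{"dx":-0.3,"dy":0,"dz":-0.2,"wx":0,"wy":0,"wz":0,"claw":0}]' >/dev/null; python3 tb.py; python3 -m handwheel '[{"dx":-0.2,"dy":0,"dz":-0.1,"wx":0,"wy":0,"wz":0,"claw":0},{"dx":-0.2,"dy":0,"dz":-0.1,"wx":0,"wy":0,"wz":0,"claw":0}]' >/dev/null; python3 tb.py; python3 -m handwheel '[{"dx":-0.2,"dy":0,"dz":-0.1,"wx":0,"wy":0,"wz":0,"claw":0},{"dx":-0.2,"dy":0,"dz":-0.1,"wx":0,"wy":0,"wz":0,"claw":0}]' >/dev/null; python3 tb.py
```

```text
t 15.60 x -50.2 y 0.2 z 42.6 | a -0.527 rollz 51.9 | fx 7.20 fy -0.43 fz 0.41 torque 0.386  moment [-0.19  1.64  0.04] rot [-3.141e+00 -2.000e-03 -2.892e+00]
   M 1.639 Fm 7.60 torque_m 0.394
t 15.85 x -46.1 y 0.2 z 44.6 | a -0.450 rollz 54.0 | fx 6.71 fy -0.20 fz -0.56 torque 0.348  moment [-0.22  1.61  0.06] rot [-3.141e+00 -2.000e-03 -2.892e+00]
   M 1.614 Fm 7.49 torque_m 0.404
t 16.10 x -42.0 y 0.2 z 46.6 | a -0.376 rollz 55.8 | fx 7.30 fy -0.64 fz 0.29 torque 0.414  moment [-0.24  1.49  0.  ] rot [-3.141e+00 -2.000e-03 -2.892e+00]
   M 1.501 Fm 6.95 torque_m 0.388
```

```bash
python3 -m handwheel '[{"dx":-0.2,"dy":0,"dz":-0.1,"wx":0,"wy":0,"wz":0,"claw":0},{"dx":-0.2,"dy":0,"dz":-0.1,"wx":0,"wy":0,"wz":0,"claw":0}]' >/dev/null; python3 tb.py; python3 -m handwheel '[{"dx":-0.2,"dy":0,"dz":0,"wx":0,"wy":0,"wz":0,"claw":0},{"dx":-0.2,"dy":0,"dz":0,"wx":0,"wy":0,"wz":0,"claw":0}]' >/dev/null; python3 tb.py
```

```text
t 16.35 x -38.0 y 0.1 z 48.6 | a -0.305 rollz 57.2 | fx 7.20 fy -0.14 fz 0.16 torque 0.415  moment [-0.29  1.55  0.04] rot [-3.141e+00 -2.000e-03 -2.892e+00]
   M 1.568 Fm 7.25 torque_m 0.415
t 16.60 x -34.0 y 0.2 z 48.6 | a -0.235 rollz 58.4 | fx 6.73 fy -0.05 fz -0.08 torque 0.391  moment [-0.26  1.4   0.01] rot [-3.141e+00 -2.000e-03 -2.892e+00]
   M 1.423 Fm 6.61 torque_m 0.386
```

```bash
python3 -m handwheel '[{"dx":-0.2,"dy":0,"dz":0,"wx":0,"wy":0,"wz":0,"claw":0},{"dx":-0.2,"dy":0,"dz":0,"wx":0,"wy":0,"wz":0,"claw":0}]' >/dev/null; python3 tb.py; python3 -m handwheel '[{"dx":-0.2,"dy":0,"dz":-0.1,"wx":0,"wy":0,"wz":0,"claw":0},{"dx":-0.2,"dy":0,"dz":0,"wx":0,"wy":0,"wz":0,"claw":0}]' >/dev/null; python3 tb.py;  python3 -m handwheel '[{"dx":-0.2,"dy":0,"dz":-0.1,"wx":0,"wy":0,"wz":0,"claw":0},{"dx":-0.2,"dy":0,"dz":0,"wx":0,"wy":0,"wz":0,"claw":0}]' >/dev/null; python3 tb.py
```

```text
t 16.85 x -29.9 y 0.1 z 48.6 | a -0.166 rollz 59.2 | fx 6.46 fy -0.62 fz -0.99 torque 0.372  moment [-0.2   1.36  0.02] rot [-3.141e+00 -2.000e-03 -2.892e+00]
   M 1.371 Fm 6.39 torque_m 0.378
t 17.10 x -25.9 y 0.1 z 49.6 | a -0.098 rollz 59.7 | fx 6.65 fy -0.89 fz -0.71 torque 0.393  moment [-0.24  1.39 -0.02] rot [-3.141e+00 -2.000e-03 -2.892e+00]
   M 1.408 Fm 6.55 torque_m 0.391
t 17.35 x -21.9 y 0.2 z 50.6 | a -0.032 rollz 60.0 | fx 6.48 fy -0.06 fz -0.05 torque 0.389  moment [-0.28  1.37  0.01] rot [-3.141e+00 -2.000e-03 -2.892e+00]
   M 1.401 Fm 6.50 torque_m 0.390
```

```bash
python3 -m handwheel '[{"dx":-0.2,"dy":0,"dz":0,"wx":0,"wy":0,"wz":0,"claw":0},{"dx":-0.2,"dy":0,"dz":0,"wx":0,"wy":0,"wz":0,"claw":0}]' >/dev/null; python3 tb.py; python3 -m handwheel '[{"dx":-0.2,"dy":0,"dz":0,"wx":0,"wy":0,"wz":0,"claw":0},{"dx":-0.2,"dy":0,"dz":0,"wx":0,"wy":0,"wz":0,"claw":0}]' >/dev/null; python3 tb.py;  python3 -m handwheel '[{"dx":-0.2,"dy":0,"dz":0,"wx":0,"wy":0,"wz":0,"claw":0},{"dx":-0.2,"dy":0,"dz":0,"wx":0,"wy":0,"wz":0,"claw":0}]' >/dev/null; python3 tb.py
```

```text
t 17.60 x -17.9 y 0.1 z 50.6 | a 0.035 rollz 60.0 | fx 6.96 fy -0.34 fz -0.66 torque 0.419  moment [-0.3   1.43  0.05] rot [-3.141e+00 -2.000e-03 -2.893e+00]
   M 1.464 Fm 6.79 torque_m 0.407
t 17.85 x -14.0 y 0.1 z 50.6 | a 0.101 rollz 59.7 | fx 5.60 fy -0.08 fz 0.01 torque 0.334  moment [-0.29  1.43 -0.03] rot [-3.141e+00 -2.000e-03 -2.892e+00]
   M 1.452 Fm 6.72 torque_m 0.401
t 18.10 x -10.0 y 0.1 z 50.6 | a 0.168 rollz 59.2 | fx 6.30 fy -0.12 fz -0.44 torque 0.377  moment [-0.33  1.43  0.02] rot [-3.141e+00 -2.000e-03 -2.892e+00]
   M 1.467 Fm 6.78 torque_m 0.401
```

```bash
python3 -m handwheel '[{"dx":-0.2,"dy":0,"dz":0,"wx":0,"wy":0,"wz":0,"claw":0},{"dx":-0.2,"dy":0,"dz":0,"wx":0,"wy":0,"wz":0,"claw":0}]' >/dev/null; python3 tb.py; python3 -m handwheel '[{"dx":-0.2,"dy":0,"dz":0,"wx":0,"wy":0,"wz":0,"claw":0},{"dx":-0.2,"dy":0,"dz":0.1,"wx":0,"wy":0,"wz":0,"claw":0}]' >/dev/null; python3 tb.py
```

```text
t 18.35 x -6.0 y 0.1 z 50.5 | a 0.235 rollz 58.3 | fx 6.79 fy -0.52 fz 1.27 torque 0.378  moment [-0.25  1.45  0.02] rot [-3.141e+00 -2.000e-03 -2.892e+00]
   M 1.466 Fm 6.75 torque_m 0.394
t 18.60 x -2.0 y 0.1 z 49.6 | a 0.305 rollz 57.2 | fx 7.10 fy -0.18 fz -1.30 torque 0.430  moment [-0.26  1.45 -0.05] rot [-3.141e+00 -2.000e-03 -2.892e+00]
   M 1.472 Fm 6.77 torque_m 0.387
```

```bash
python3 -m handwheel '[{"dx":-0.2,"dy":0,"dz":0,"wx":0,"wy":0,"wz":0,"claw":0},{"dx":-0.2,"dy":0,"dz":0.1,"wx":0,"wy":0,"wz":0,"claw":0}]' >/dev/null; python3 tb.py
```

```text
t 18.85 x 2.0 y 0.1 z 48.6 | a 0.376 rollz 55.8 | fx 6.38 fy 0.47 fz -0.08 torque 0.358  moment [-0.3   1.47  0.01] rot [-3.141e+00 -2.000e-03 -2.892e+00]
   M 1.496 Fm 6.87 torque_m 0.383
```

```bash
python3 -m handwheel '[{"dx":-0.2,"dy":0,"dz":0.1,"wx":0,"wy":0,"wz":0,"claw":0},{"dx":-0.2,"dy":0,"dz":0.1,"wx":0,"wy":0,"wz":0,"claw":0}]' >/dev/null; python3 tb.py; python3 -m handwheel '[{"dx":-0.2,"dy":0,"dz":0.1,"wx":0,"wy":0,"wz":0,"claw":0},{"dx":-0.2,"dy":0,"dz":0.1,"wx":0,"wy":0,"wz":0,"claw":0}]' >/dev/null; python3 tb.py
```

```text
t 19.10 x 6.0 y 0.1 z 46.6 | a 0.448 rollz 54.1 | fx 7.60 fy -0.98 fz -1.23 torque 0.443  moment [-0.35  1.51  0.07] rot [-3.141e+00 -2.000e-03 -2.892e+00]
   M 1.548 Fm 7.12 torque_m 0.385
t 19.35 x 9.9 y 0.0 z 44.5 | a 0.522 rollz 52.0 | fx 7.50 fy -0.62 fz 0.21 torque 0.384  moment [-0.34  1.56  0.  ] rot [-3.141e+00 -2.000e-03 -2.893e+00]
   M 1.591 Fm 7.32 torque_m 0.380
```

```bash
python3 -m handwheel '[{"dx":-0.2,"dy":0,"dz":0.1,"wx":0,"wy":0,"wz":0,"claw":0},{"dx":-0.2,"dy":0,"dz":0.1,"wx":0,"wy":0,"wz":0,"claw":0}]' >/dev/null; python3 tb.py
```

```text
t 19.60 x 13.6 y 0.0 z 42.4 | a 0.595 rollz 49.7 | fx 8.70 fy -1.33 fz 0.11 torque 0.429  moment [-0.41  1.95  0.08] rot [-3.141e+00 -3.000e-03 -2.892e+00]
   M 1.989 Fm 9.14 torque_m 0.454
```

```bash
sed -i 's/else .020/else .0175/' tb.py; python3 -m handwheel '[{"dx":0.8,"dy":0,"dz":-0.3,"wx":0,"wy":0,"wz":0,"claw":0},{"dx":1,"dy":0,"dz":-2.2,"wx":0,"wy":0,"wz":0,"claw":0},{"dx":3.5,"dy":0,"dz":0,"wx":0,"wy":0,"wz":0,"claw":0},{"dx":4.2,"dy":0,"dz":0,"wx":0,"wy":0,"wz":0,"claw":0},{"dx":0,"dy":0,"dz":0,"wx":0,"wy":0,"wz":0,"claw":0}]' >/dev/null; python3 tb.py; python3 chk.py pics/c5.png >/dev/null
```

```text
t 20.23 x -82.3 y 0.1 z 68.1 | a -1.571 rollz 0.0 | fx 0.00 fy -0.08 fz -0.07 torque -0.005  moment [0.01 0.   0.02] rot [ 3.142  0.    -2.892]
   M 0.001 Fm 0.00 torque_m 0.000
```

View pics/c5.png

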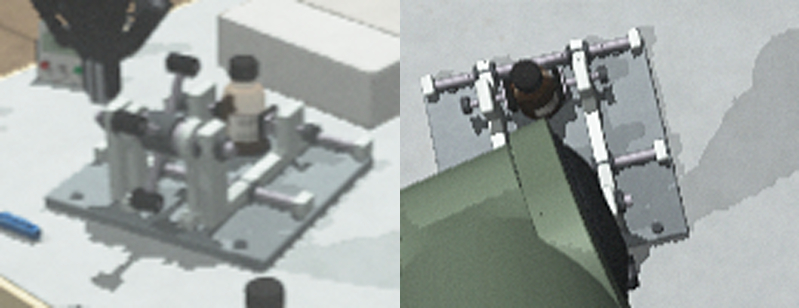

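The jaws are now at the bottle (245,100 left; 535,90 right), and it has shifted slightly left but stays upright. For the last push I'll use the third bar in small steps.

```bash
python3 -m handwheel '[{"dx":0,"dy":0,"dz":2,"wx":0,"wy":0,"wz":0,"claw":0},{"dx":0,"dy":0,"dz":1.7,"wx":0,"wy":0,"wz":0,"claw":0},{"dx":-0.4,"dy":0,"dz":0,"wx":0,"wy":0,"wz":0,"claw":0},{"dx":-0.4,"dy":0,"dz":0,"wx":0,"wy":0,"wz":0,"claw":0},{"dx":0,"dy":0,"dz":0,"wx":0,"wy":0,"wz":0,"claw":0}]' >/dev/null; python3 tb.py; python3 -m handwheel '[{"dx":-0.2,"dy":0,"dz":0,"wx":0,"wy":0,"wz":0,"claw":0},{"dx":-0.2,"dy":0,"dz":0,"wx":0,"wy":0,"wz":0,"claw":0}]' >/dev/null; python3 tb.py; python3 -m handwheel '[{"dx":-0.2,"dy":0,"dz":0,"wx":0,"wy":0,"wz":0,"claw":0}]' >/dev/null; python3 tb.py
```

```text
t 21.05 x -71.5 y 0.4 z 30.8 | a -1.119 rollz 26.2 | fx 0.01 fy -0.23 fz -0.04 torque -0.002  moment [ 0.06 -0.02  0.01] rot [ 3.141e+00  1.000e-03 -2.893e+00]
   M -0.028 Fm -0.12 torque_m -0.003
t 21.30 x -69.1 y 0.2 z 30.3 | a -1.036 rollz 30.6 | fx 10.37 fy -0.80 fz -1.87 torque 0.221  moment [-0.29  2.2   0.01] rot [-3.141e+00 -2.000e-03 -2.892e+00]
   M 2.201 Fm 9.80 torque_m 0.300
t 21.43 x -69.0 y 0.1 z 29.8 | a -1.031 rollz 30.8 | fx 19.14 fy -1.75 fz -2.47 torque 0.463  moment [-0.47  4.1   0.06] rot [-3.141 -0.006 -2.892]
   M 4.087 Fm 18.25 torque_m 0.563
```

```bash
echo 'print(f"   T {Fm*zr-xr*F[2]:.3f} theta {a+np.pi:.3f}")' >> tb.py; python3 -m handwheel '[{"dx":-0.1,"dy":0,"dz":0,"wx":0,"wy":0,"wz":0,"claw":0},{"dx":-0.1,"dy":0,"dz":0,"wx":0,"wy":0,"wz":0,"claw":0}]' >/dev/null; python3 tb.py; python3 -m handwheel '[{"dx":-0.1,"dy":0,"dz":0,"wx":0,"wy":0,"wz":0,"claw":0},{"dx":-0.1,"dy":0,"dz":0,"wx":0,"wy":0,"wz":0,"claw":0}]' >/dev/null; python3 tb.py
```

```text
t 21.68 x -67.5 y 0.1 z 29.6 | a -0.984 rollz 33.2 | fx 14.72 fy -2.94 fz -1.14 torque 0.432  moment [-0.34  3.34  0.03] rot [-3.141 -0.007 -2.892]
   M 3.316 Fm 14.98 torque_m 0.498
   T 0.441 theta 2.158
t 21.93 x -65.4 y 0.1 z 29.6 | a -0.923 rollz 36.2 | fx 15.56 fy -1.76 fz -0.87 torque 0.522  moment [-0.33  3.29  0.03] rot [-3.141 -0.006 -2.892]
   M 3.264 Fm 14.94 torque_m 0.541
   T 0.499 theta 2.218
```

```bash
python3 -m handwheel '[{"dx":-0.1,"dy":0,"dz":-0.1,"wx":0,"wy":0,"wz":0,"claw":0},{"dx":-0.1,"dy":0,"dz":-0.1,"wx":0,"wy":0,"wz":0,"claw":0}]' >/dev/null; python3 tb.py; python3 -m handwheel '[{"dx":-0.1,"dy":0,"dz":-0.1,"wx":0,"wy":0,"wz":0,"claw":0}]' >/dev/null; python3 tb.py
```

```text
t 22.18 x -63.3 y 0.2 z 31.6 | a -0.870 rollz 38.7 | fx 16.46 fy -1.79 fz -1.19 torque 0.582  moment [-0.39  3.27 -0.01] rot [-3.141 -0.006 -2.892]
   M 3.265 Fm 14.98 torque_m 0.580
   T 0.525 theta 2.272
t 22.30 x -62.4 y 0.2 z 32.6 | a -0.844 rollz 39.9 | fx 15.08 fy -1.99 fz -0.63 torque 0.573  moment [-0.3   3.27  0.01] rot [-3.141 -0.006 -2.892]
   M 3.243 Fm 14.89 torque_m 0.594
   T 0.565 theta 2.297
```

```bash
python3 -m handwheel '[{"dx":-0.1,"dy":0,"dz":0,"wx":0,"wy":0,"wz":0,"claw":0}]' >/dev/null; python3 tb.py; python3 -m handwheel '[{"dx":-0.1,"dy":0,"dz":0,"wx":0,"wy":0,"wz":0,"claw":0}]' >/dev/null; python3 tb.py
```

```text
t 22.43 x -61.3 y 0.2 z 32.6 | a -0.819 rollz 41.0 | fx 14.65 fy -2.62 fz -0.68 torque 0.570  moment [-0.37  3.21 -0.01] rot [-3.141 -0.006 -2.892]
   M 3.197 Fm 14.75 torque_m 0.604
   T 0.575 theta 2.322
t 22.55 x -60.4 y 0.1 z 32.6 | a -0.796 rollz 42.0 | fx 15.79 fy -1.94 fz -0.55 torque 0.639  moment [-0.34  3.25  0.  ] rot [-3.141 -0.006 -2.892]
   M 3.232 Fm 14.99 torque_m 0.629
   T 0.606 theta 2.346
```

```bash
python3 -m handwheel '[{"dx":1.2,"dy":0,"dz":0,"wx":0,"wy":0,"wz":0,"claw":0},{"dx":0,"dy":0,"dz":-2,"wx":0,"wy":0,"wz":0,"claw":0},{"dx":0,"dy":0,"dz":-5,"wx":0,"wy":0,"wz":0,"claw":0},{"dx":0,"dy":5,"dz":-3,"wx":0,"wy":0,"wz":0,"claw":0},{"dx":0,"dy":5,"dz":0,"wx":0,"wy":0,"wz":0,"claw":0},{"dx":0,"dy":5,"dz":0,"wx":0,"wy":0,"wz":0,"claw":0},{"dx":0,"dy":5,"dz":0,"wx":0,"wy":0,"wz":0,"claw":0},{"dx":0,"dy":0,"dz":0,"wx":0,"wy":0,"wz":0,"claw":0}]'; python3 chk.py pics/c6.png
```

```text
clock: 23.55
position: [0.3555, 0.3211, 0.2213]
tool_rot: [3.14, 0.001, -2.888]
force: [-0.4, -0.2, -0.3]
grip_width: -0.0001
finger_force: 0.0
scene [268.9 178.2]
scene 0.75 [262.8, 176.9, 12.3, 31.7]
top [203.6 155.8]
top 0.85 [310.6, 263.5, 21.5, 18.6]
top 0.61 [196.6, 151.4, 21.5, 24.1]
top 0.44 [176.6, 148.8, 24.1, 84.4]
```

View pics/c6.png

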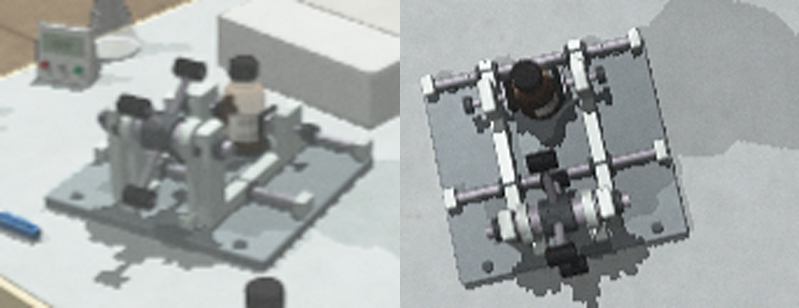

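The picture shows the bottle upright between both pads. Its cap is at top-view pixel (203.6,156.3) against the expected (203.6,155.8), and the arm is clear.

```bash
python3 -c "
from workcell import job_done; print(job_done())"
```

```text
the job is handed in; nothing more can be done
None
```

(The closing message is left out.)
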